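# Hold the sprung specimen vice open at its mark

### The arm

A 6-joint arm with a two-finger parallel gripper is mounted at the origin on the work surface. World frame = base frame: x ahead of the robot, y to its left, z up, the work surface at z = 0. Lengths are in mm, angles in degrees, forces in N, time in s.
With the tool pointing down it reaches from about 300 to 875 mm from the base axis. Payload 4.2 kg.
Tool frame: the origin (TCP) lies at the very end of the fingers, on their centre line; the grasp point (between the pads) lies 19 mm behind it; z points along the fingers, y is the line along which they close (so a half turn about z gives the same grasp; the last joint's range is limited). The gripper opens to 85 mm and grips with 20 to 120 N. Pads are 22 mm wide; open, the fingers measure 114 mm over their backs; the gripper's body (76 mm by 85 mm) begins 54 mm behind the grasp point. The pads swing forward as they close: fully open they stand 13 mm farther back than shut.
Start: joints at [70.245, 18.312, 89.639, -0, 72.044, -1.146], TCP at [183.497, 544.953, 202.038] pointing down, gripper open.
Joint ranges: [-177.97, 177.97], [-48.28, 115.42], [12.27, 149.76], [-77.06, 257.06], [2.81, 150.46], [-146.56, 146.56]. Speed limits (degrees/s): [147.25, 147.25, 180, 180, 180, 180].

### API

Orientations are given as a 3x3 rotation matrix whose columns are the frame's x, y, z axes.
In Python, from cell import * gives the robot as it stands.
- The arm moves only by the shell command python3 -m handwheel 'ROWS'. ROWS is JSON, a list that holds one entry, the list of rows, each a list of 7 numbers: the turn, a rotation vector about the world's x, y, z in rad, then the shift along the world's x, y, z in mm, then the opening, from 0 (shut) to 1 (fully open). In form: [[[wx, wy, wz, tx, ty, tz, fingers], ...]]. A call has 1 to 8 rows; each row shifts and turns the commanded pose from where the row before left it; what a row does not reach is not made up. A row lasts 1/8 s, in which the tool goes at most 62.5 mm and 10.7 degrees, less where a joint would pass 70% of its speed; a pose out of reach is approached as far as the arm can. A call with a gripper value outside its range is refused whole. The fingers move at their own pace and stop on an object; the grip force is fixed at half the most. Time passes only in rows, so rows that do not move let the fingers close. It gives the time, the measured TCP pose, the force, the opening and the grip force at its end, in the units of the state.
- sense(): the state, without advancing time (a new reading comes with each control period).
- snapshot(name): name is "scene" or "top"; returns a dict with "frame" (384x512x3 uint8, blue, green, red), "z_map" (384x512 float32, mm along the optical axis (not along the pixel's ray), 0 where there is no reading), "camera_matrix" (3x3 intrinsics, pixels), "rvec" (rotation vector, rad) and "tvec" (3), from world to camera coordinates, as OpenCV has them. Camera axes: x right, y down, z forward; pixel columns grow to the right and rows downward; lengths in mm; the calibration is good to about 2 mm. A picture is of the moment at which its call begins.
- job_done(): hands the job in; it is judged then, once.
The state is a dict: "time_s": time; "joint_pos": joint angles; "dq": joint speeds; "joint_torque": joint torques, N m; "tool_pos": TCP position; "tcp_rot": TCP orientation; "force": force on the tool from outside, world axes, zero at the start; "torque": the same for the moment, N m; "opening": finger opening in mm; "finger_force": force on a finger pad.
Only numpy, scipy, OpenCV 4.12 (cv2) and the standard library are available. Lean on these libraries where they do the work, as an engineer would, in place of code of your own. Each camera call takes 0.05 s, during which the arm holds its last target. There are 200 camera calls.

### The job

Unlock the specimen vice by pulling its red lock knob straight up to its stop, where it stays. Then draw the sprung jaw open by its blue handle until the black pointer stands level with the red tab, and finish while still holding the jaw there against its spring, so that a colleague can lift out the pinned cork block. Leave the cork block and the vial, dish and carton around the vice where they stand.

Things in the scene. Friction and masses are not known exactly. Their poses are not given: they have to be found in the camera images.
- vice: Grey specimen vice, fixed to the table. Bed x -130 to +110, y -60 to +60 mm, 16 mm high, with a side plate out to y +107 for the lock. Origin: on the bed's underside. The sprung jaw opens towards the vice's -x (roughly to the robot). Fixed jaw at the +x end, top at 52 mm. Dark bracket under the red knob: 36 x 44 mm, top at 42 mm. Heights are above the table.
- jaw: Moving part of the vice: steel slide with jaw plate (top at 50 mm), blue handle, black pointer, and a crossbar blocked by the lock pin until the knob is raised. Axes parallel to the vice's, origin at the vice's when closed, moving to vice -x as it opens, 0 to 70 mm. Spring: 3.3 N closed plus 1.1 N per 10 mm, 6 to 10 N at the tab; let go, it springs shut.
- handle (a point): Grip point on the axis of the jaw's blue upright handle post, 75 mm above the table. Post 22 mm in diameter, from 30 to 96 mm height; round: grip at any yaw from above. Around it nothing stands within 60 mm above 52 mm height. The red knob is 80 mm to its side (vice +y) when closed.
- pointer (a point): Free end of the black pointer of the jaw (3 mm wide along the slide, 26 mm above the table), which sticks out to the vice's -y. It is 25 mm to +x and 42 mm to -y of the handle's axis, in vice axes, and moves with the jaw.
- mark: Red tab on the vice's white scale, fixed, 10 mm wide along the slide (its x), 14 mm across, 4 mm high. Origin: centre of its underside, axes parallel to the vice's. Its place varies: 30 to 55 mm of jaw opening. The pointer is at the mark when it has the same x in vice axes as the tab's centre, within half the tab's width.
- lock (a joint): Lift of the red lock knob in m: 0 fully down, 0.018 fully up against its stop. It may start up to 3 mm up. Pulling it up takes 7 to 8 N; it parks by friction wherever it is left. It must be at the top to free the jaw.
- knob (a point): Grip point on the axis of the red lock knob (upright cylinder 26 mm in diameter, 32 mm tall), 12 mm below its top; 68 mm above the table when the knob is down, and rises with it. Round: any yaw from above. When handling it, keep the fingertips above the bracket (top at 42 mm).
- cork: Cork block 30 x 30 x 26 mm with a pinned insect and label, standing loose between the jaws on the vice's bed. Origin: centre of its underside. To be left alone.
- vial: Small glass jar with blue lid, 28 mm in diameter, 60 mm tall, loose. Origin: centre of its underside. To be left alone.
- dish: Low glass dish, 84 mm in diameter, 18 mm tall, loose. Origin: centre of its underside. To be left alone.
- carton: Red and white drink carton, 50 x 50 mm, 105 mm tall, loose. Origin: centre of its underside. To be left alone.

How it is judged (in metres and radians):
On the way, in this order (a step that is already met when the one before it is completed fails the run):
1. the red lock knob is pulled up to its stop (value of joint lock above 0.014 m), for 0.2 s.
2. the jaw is drawn open, its pointer at the red tab, held by the fingers (x of pointer in the frame of mark between -0.005 and 0.005 m and contact force between the fingers and jaw above 3 N and value of joint lock above 0.014 m), for 0.4 s.
At the end, for the whole second after the job is handed in: Ends holding: pointer within 5 mm of the tab's middle along the slide, jaw still (<10 mm/s), fingers pressing on the jaw with >3 N, lock up >14 mm, jaw off the cork; cork within 10 mm, vial, dish, carton within 20 mm of their starts, all within 0.2 rad of upright (all of step 2 and linear speed of jaw below 0.01 m/s and contact force between jaw and cork below 0.3 N and angle between each of vial, dish, carton, cork's own z axis and vertical below 0.2 rad and distance of each of vial, dish, carton from where it was at the start of the episode below 0.02 m and distance of cork from where it was at the start of the episode below 0.01 m); the arm keeps its last pose, push and grip.
It fails at once if the cork block or a bystander is knocked over or pushed away (angle between any of vial, dish, carton, cork's own z axis and vertical above 0.3 rad or distance of any of vial, dish, carton from where it was at the start of the episode above 0.02 m or distance of cork from where it was at the start of the episode above 0.01 m).
It also fails if it takes over 42 s, if anything falls off the work surface, if the arm or the gripper's body presses on something with over 40 N, if the wrist force passes 120 N, or if a joint passes its speed limit or range.

## Working session

There is one attempt and no reset: what is moved stays moved. The work goes in short steps, Python scripts to look and compute and a shell command to move; the robot and the scene stay as the last step left them, time stands still between calls to the robot, and variables do not carry over. Pictures are saved under pics/ and viewed, at most 10 in all, crops included, and the job is handed in when it is done.

```bash
mkdir -p pics; cat > h.py <<'E'
from cell import *
import numpy as np, cv2
def pts(s):
    """world xyz per pixel from depth"""
    K=np.array(s["camera_matrix"]);R=cv2.Rodrigues(np.array(s["rvec"],float))[0];t=np.array(s["tvec"],float).ravel()
    z=s["z_map"];v,u=np.mgrid[:z.shape[0],:z.shape[1]]
    c=np.stack([(u-K[0,2])/K[0,0]*z,(v-K[1,2])/K[1,1]*z,z],-1)
    return (c-t)@R
def ray(s,uv,h):
    K=np.array(s["camera_matrix"]);R=cv2.Rodrigues(np.array(s["rvec"],float))[0];t=np.array(s["tvec"],float).ravel()
    d=R.T@np.linalg.inv(K)@np.array([uv[0],uv[1],1.]);o=-R.T@t
    return o+d*(h-o[2])/d[2]
E
python3 - <<'E'
from h import *
for n in("scene","top"):
    s=snapshot(n);cv2.imwrite(f"pics/{n}0.png",s["frame"]);np.savez(f"{n}0.npz",**s)
print(sense())
E
```

```text
{'time_s': 0.1, 'joint_pos': array([ 7.02437576e+01,  1.83477093e+01,  8.96999747e+01,  8.37514619e-05,
        7.20448976e+01, -1.14761978e+00]), 'dq': array([-0.00726346, -0.06728014, -0.14873412,  0.00716439,  0.00484275,
        0.10300201]), 'joint_torque': array([ 1.87537400e-03, -4.16398644e+01, -2.34704608e+01,  7.20289381e-05,
        4.96236651e-03,  6.08211508e-06]), 'tool_pos': array([183.33567851, 544.48044498, 201.26528998]), 'tcp_rot': array([[-9.47720245e-01,  3.19101925e-01, -5.47498003e-04],
       [ 3.19102392e-01,  9.47719026e-01, -1.52027220e-03],
       [ 3.37524908e-05, -1.61550066e-03, -9.99998695e-01]]), 'force': array([-0.11199984,  0.28882266,  0.00611374]), 'torque': array([0.03424199, 0.03414571, 0.0734759 ]), 'finger_force': 0.0, 'opening': 85.3805960601761}
```

View pics/top0.png

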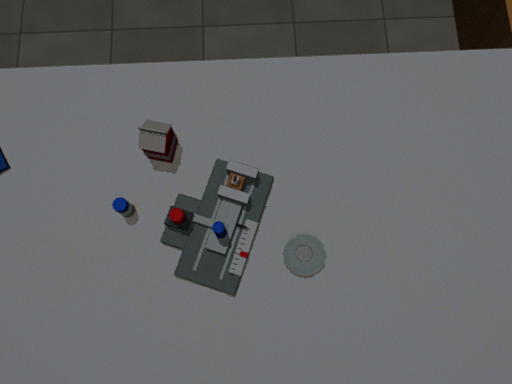

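View pics/scene0.png

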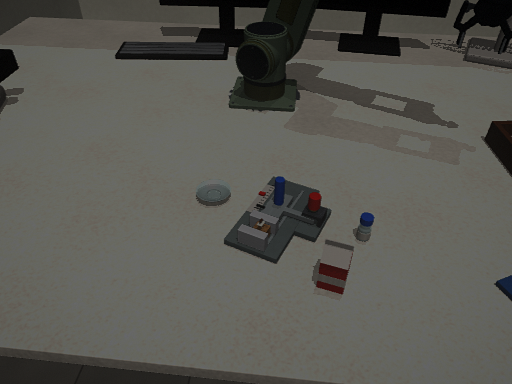

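Top view: knob top (177,216), blue handle top (219,230), red tab (244,255), pointer (241,226), vial (121,205), carton (158,140), dish (304,254). The vice's +x points up and slightly right in the image.

```bash
cat > m.py <<'E'
from h import *
def comps(s,m,lo=4):
    n,l,st,c=cv2.connectedComponentsWithStats(m.astype(np.uint8));P=pts(s)
    for i in range(1,n):
        if st[i,4]>=lo: print(st[i,4],c[i].round(1),np.nanmedian(P[l==i],0).round(1),'zmax',np.percentile(P[l==i][:,2],90).round(1),'bbox',st[i,:4])
def masks(s):
    h=cv2.cvtColor(s["frame"],cv2.COLOR_BGR2HSV);H,S,V=[h[...,i].astype(int) for i in range(3)]
    return dict(red=((H<8)|(H>172))&(S>170)&(V>70),blue=(H>105)&(H<130)&(S>150)&(V>50))
E
python3 - <<'E'
from m import *
for n in("top","scene"):
    s=dict(np.load(n+"0.npz"));print(n)
    for k,m in masks(s).items(): print(k);comps(s,m)
s=dict(np.load("top0.npz"))
for nm,uv,h in(("knobtop",(177,216),80),("handletop",(219.3,230),96),("tab",(244.2,254.7),4+16)): print(nm,ray(s,uv,h).round(1))
f=s["frame"].astype(int);P=pts(s)
g=(f.max(2)<110)&(P[...,2]>8)&(P[...,2]<24)
g[:150]=0;g[300:]=0;g[:,:140]=0;g[:,290:]=0
c=max(cv2.findContours(g.astype(np.uint8),0,2)[0],key=cv2.contourArea)
W=np.array([ray(s,p,16)[:2] for p in cv2.approxPolyDP(c,3,True)[:,0]]);print(W.round(0))
w=(f.min(2)>110)&(P[...,2]>12)&(P[...,2]<26);w[:200]=0;w[290:]=0;w[:,:225]=0;w[:,265:]=0
Q=np.array([ray(s,p,18)[:2] for p in np.argwhere(w)[:,::-1]],np.float32);r=cv2.minAreaRect(Q);print("scale",r,cv2.boxPoints(r).round(0))
cv2.imwrite("pics/crop0.png",cv2.resize(f[145:305,150:290].astype(np.uint8)*1,None,fx=4,fy=3.7,interpolation=cv2.INTER_CUBIC)[:600])
E
```

```text
top
red
148 [175.8 214.2] [597.8 158.2  81.3] zmax 83.0 bbox [169 208  14  14]
33 [243.4 254. ] [529.1  42.4  21.2] zmax 22.6 bbox [240 251   8   7]
blue
73 [  2. 162.] [731.6 514.9  12.1] zmax 14.0 bbox [  0 152   7  18]
153 [119.4 204.1] [625.8 265.5  59.8] zmax 61.7 bbox [113 198  14  14]
108 [218.1 227.1] [569.2  83.4  95.8] zmax 97.3 bbox [212 222  13  12]
scene
red
15 [261.5 192.6] [529.3  42.6  20.9] zmax 22.8 bbox [259 191   6   4]
71 [314.8 195.7] [599.7 157.6  81.2] zmax 82.3 bbox [309 192  12   8]
blue
164 [279.5 189.1] [578.1  83.8  78.2] zmax 96.0 bbox [275 177  10  28]
116 [367.2 218.3] [630.1 264.5  59. ] zmax 60.8 bbox [361 213  13  13]
141 [506.6 283.3] [729.  519.2  11.7] zmax 12.9 bbox [498 276  14  18]
knobtop [594.8 156.6  80. ]
handletop [563.9  81.4  96. ]
tab [527.9  41.9  20. ]
[[679. -18.]
 [688.   7.]
 [668.  14.]
 [675.  33.]
 [651.  41.]
 [637.  25.]
 [619.  33.]
 [622.  43.]
 [589.  55.]
 [578.  35.]
 [581.  57.]
 [529.  78.]
 [546. 117.]
 [584. 105.]
 [597. 139.]
 [576. 151.]
 [589. 189.]
 [561. 198.]
 [542. 156.]
 [497. 171.]
 [457.  62.]]
scale ((543.70654296875, 43.787818908691406), (20.16042709350586, 101.2724838256836), 69.17980194091797) [[493.  52.]
 [587.  16.]
 [595.  35.]
 [500.  71.]]
```

View pics/crop0.png

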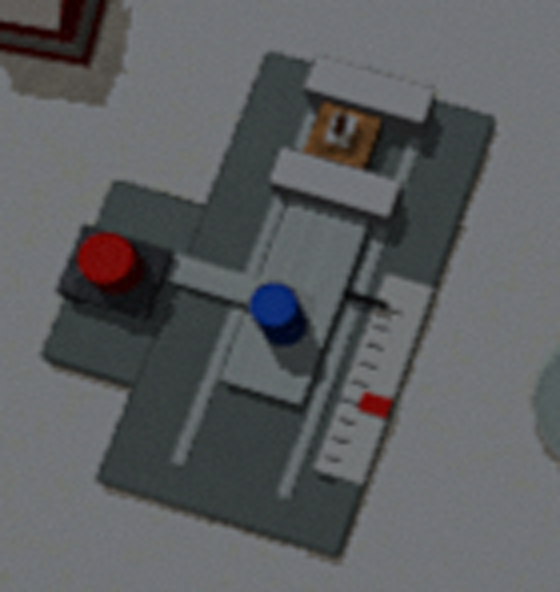

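The vice's yaw is about -20.9°, measured both from the scale and from the knob–handle line. The knob is at (598,158), the handle at (569,83), and the estimated opening at the tab is about 48 mm. I'll move over the knob and turn the fingers to close along the slide.

```bash
python3 -m handwheel '[[[0,0,-0.18,45,-42,0,1],[0,0,-0.18,45,-42,0,1],[0,0,-0.18,45,-42,0,1],[0,0,-0.18,45,-42,0,1],[0,0,-0.18,45,-42,0,1],[0,0,-0.18,45,-42,0,1],[0,0,-0.18,45,-42,0,1],[0,0,-0.18,45,-42,0,1]]]'
```

```text
time_s: 1.1
tool_pos: [544.5, 207.3, 201.7]
tcp_rot: [[0.199, 0.98, -0.001], [0.98, -0.199, 0.0], [-0.0, -0.001, -1.0]]
force: [1.0, 1.0, -0.2]
opening: 85.4
finger_force: 0.0
```

```bash
python3 -m handwheel '[[[0,0,-0.08,27,-25,0,0.8],[0,0,-0.084,27.5,-26,0,0.8],[0,0,0,0,0,-30,0.8],[0,0,0,0,0,-30,0.8],[0,0,0,0,0,-10,0.8],[0,0,0,0,0,0,0.8]]]'; python3 - <<'E'
from m import *
s=snapshot("scene");cv2.imwrite("pics/a.png",cv2.resize(s["frame"][120:270,200:400],None,fx=3,fy=3))
for k,m in masks(s).items(): print(k);comps(s,m)
E
```

```text
time_s: 1.85
tool_pos: [597.7, 158.0, 131.6]
tcp_rot: [[0.35, 0.937, -0.001], [0.937, -0.35, -0.0], [-0.001, -0.001, -1.0]]
force: [-0.2, -0.4, -0.0]
opening: 68.1
finger_force: 0.0
red
15 [261.5 192.6] [529.4  42.6  21.4] zmax 22.7 bbox [259 191   6   4]
66 [314.9 195.9] [599.1 157.6  80.9] zmax 82.0 bbox [310 193  11   7]
blue
200 [279.5 189.8] [578.2  83.7  73.7] zmax 95.8 bbox [275 177  10  28]
124 [367.1 218.6] [631.5 264.3  58.9] zmax 60.6 bbox [361 213  13  13]
144 [506.7 283.5] [728.7 519.3  11.7] zmax 13.0 bbox [498 276  14  19]
```

View pics/a.png

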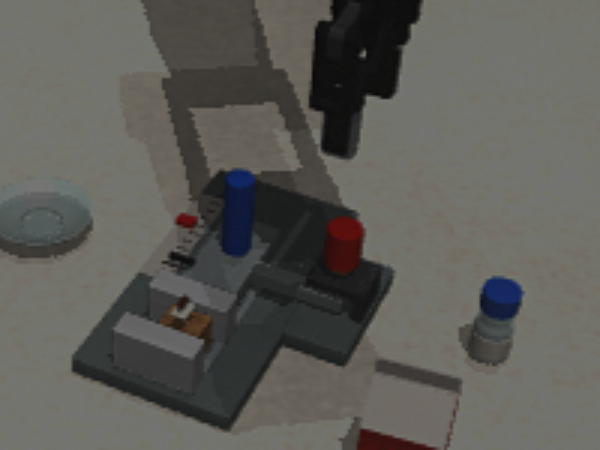

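The fingers are directly above the knob (crop 343,240) and clear of the handle (crop 238,215). I'll descend to TCP z 51 and close.

```bash
python3 -m handwheel '[[[0,0,0,0,0,-25,0.8],[0,0,0,0,0,-25,0.8],[0,0,0,0,0,-20,0.8],[0,0,0,0,0,-10.5,0.8],[0,0,0,0,0,0,0.5],[0,0,0,0,0,0,0],[0,0,0,0,0,0,0],[0,0,0,0,0,0,0]]]'; python3 -m handwheel '[[[0,0,0,0,0,0,0],[0,0,0,0,0,0,0],[0,0,0,0,0,0,0]]]'
```

```text
time_s: 2.9
tool_pos: [598.3, 158.1, 52.2]
tcp_rot: [[0.35, 0.937, 0.001], [0.937, -0.35, 0.0], [0.001, 0.001, -1.0]]
force: [-1.2, 1.2, 2.7]
opening: -0.1
finger_force: 1.5
time_s: 3.28
tool_pos: [598.2, 158.1, 51.8]
tcp_rot: [[0.35, 0.937, 0.001], [0.937, -0.35, 0.0], [0.0, 0.0, -1.0]]
force: [-1.9, -0.1, 3.4]
opening: 0.3
finger_force: 1.5
```

```bash
python3 - <<'E'
from m import *
s=snapshot("scene");cv2.imwrite("pics/b.png",cv2.resize(s["frame"][150:230,250:370],None,fx=6,fy=6))
for k,m in masks(s).items(): print(k);comps(s,m)
s=snapshot("top");comps(s,masks(s)["red"]);print(sense()["opening"],sense()["finger_force"])
E
```

```text
red
16 [261.5 192.7] [528.2  41.7  20.2] zmax 21.9 bbox [259 191   6   4]
8 [318.1 198.4] [605.9 164.9  79.9] zmax 81.2 bbox [315 196   6   5]
blue
177 [279.4 191.3] [578.3  83.8  69.4] zmax 95.2 bbox [275 178  10  27]
126 [367.  218.7] [631.2 264.1  59.2] zmax 60.8 bbox [361 213  13  13]
144 [506.7 283.5] [729.  519.5  11.5] zmax 13.0 bbox [498 276  14  19]
34 [243.5 254. ] [529.1  43.1  21.4] zmax 22.9 bbox [240 251   8   7]
-0.044922021008423046 1.5277943573892117
```

View pics/b.png

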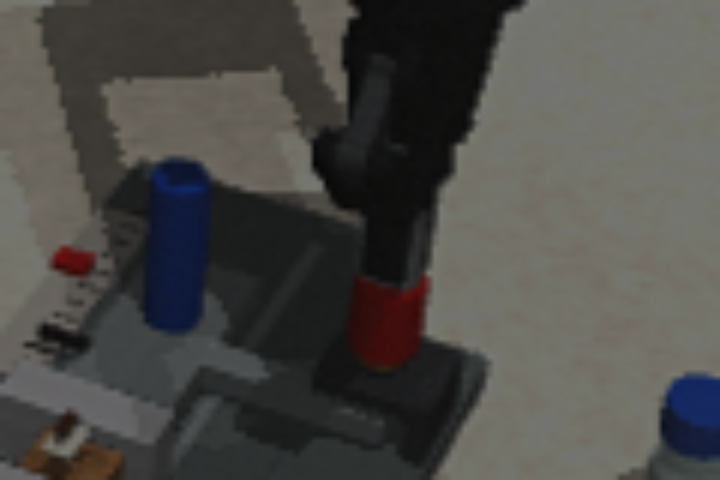

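```bash
python3 - <<'E'
from m import *
s=snapshot("scene");P=pts(s)
for v in range(176,214,2): print(v,[tuple(P[v,u].round(0).astype(int)) for u in (310,313,316,319,322)],s["frame"][v,316])
print(sense())
E
```

```text
176 [(np.int64(654), np.int64(140), np.int64(172)), (np.int64(657), np.int64(145), np.int64(174)), (np.int64(647), np.int64(151), np.int64(168)), (np.int64(615), np.int64(159), np.int64(144)), (np.int64(617), np.int64(165), np.int64(146))] [14 13 14]
178 [(np.int64(1280), np.int64(103), np.int64(642)), (np.int64(658), np.int64(145), np.int64(171)), (np.int64(654), np.int64(151), np.int64(169)), (np.int64(616), np.int64(159), np.int64(140)), (np.int64(609), np.int64(166), np.int64(135))] [16 16 16]
180 [(np.int64(653), np.int64(141), np.int64(162)), (np.int64(656), np.int64(146), np.int64(165)), (np.int64(645), np.int64(152), np.int64(157)), (np.int64(614), np.int64(160), np.int64(134)), (np.int64(608), np.int64(166), np.int64(130))] [16 16 17]
182 [(np.int64(643), np.int64(142), np.int64(150)), (np.int64(649), np.int64(147), np.int64(155)), (np.int64(643), np.int64(153), np.int64(151)), (np.int64(623), np.int64(160), np.int64(136)), (np.int64(611), np.int64(167), np.int64(127))] [15 15 16]
184 [(np.int64(627), np.int64(143), np.int64(133)), (np.int64(640), np.int64(148), np.int64(143
[... 3719 characters left out ...]
4087808e+01, 3.42463475e+01]), 'dq': array([-0.02780784,  0.10877274, -0.00398399,  0.04725856, -0.03500497,
       -0.00734124]), 'joint_torque': array([-6.33780565e-01, -4.61660957e+01, -1.90815049e+01, -2.67988974e-01,
       -1.35583305e-01, -2.43339555e-04]), 'tool_pos': array([598.16133437, 158.07597939,  51.65388257]), 'tcp_rot': array([[ 3.50495769e-01,  9.36564198e-01,  4.68206062e-04],
       [ 9.36564231e-01, -3.50495905e-01,  2.49152904e-04],
       [ 3.97451997e-04,  3.51178012e-04, -9.99999859e-01]]), 'force': array([0.08691686, 1.29814112, 3.67527849]), 'torque': array([ 0.17793192,  0.1598748 , -0.03154217]), 'finger_force': 1.5282993949949741, 'opening': 0.07897236170564327}
```

The depth points show the shut fingers ending at about z 81, on top of the knob, although the TCP reads 52. The real fingertips may be about 30 mm higher than reported. I'll lift clear and measure that offset.

```bash
python3 -m handwheel '[[[0,0,0,0,0,20,0],[0,0,0,0,0,30,0],[0,0,0,0,0,10,0],[0,0,0,0,0,0,0],[0,0,0,0,0,0,0]]]';  cat > tip.py <<'E'
from m import *
st=sense();T=st["tool_pos"]
for n in("scene","top"):
    s=snapshot(n);P=pts(s)
    m=(np.hypot(P[...,0]-T[0],P[...,1]-T[1])<60)&(s["frame"].max(2)<60)&(P[...,2]>84)&(P[...,2]<T[2]+60)
    z=np.sort(P[m][:,2]);print(n,m.sum(),z[:12].round(0));v=np.argwhere(m);print(v[np.argsort(P[m][:,2])[:4]],P[m][np.argsort(P[m][:,2])[:6]].round(0).tolist())
    K=s["camera_matrix"];print("tcp proj",cv2.projectPoints(T.reshape(1,3).astype(float),np.array(s["rvec"],float),np.array(s["tvec"],float),np.array(K,float),None)[0].ravel(), [cv2.projectPoints(np.array([[T[0],T[1],T[2]+30.]]),np.array(s["rvec"],float),np.array(s["tvec"],float),np.array(K,float),None)[0].ravel()])
    if n=="scene": cv2.imwrite("pics/c.png",cv2.resize(s["frame"][130:230,250:370],None,fx=5,fy=5))
print(T,st["opening"],st["force"])
E
python3 tip.py
```

```text
time_s: 4.05
tool_pos: [597.2, 157.7, 110.2]
tcp_rot: [[0.35, 0.937, -0.002], [0.937, -0.35, -0.001], [-0.001, -0.002, -1.0]]
force: [0.1, -0.1, 0.0]
opening: -0.1
finger_force: 0.0
scene 141 [140. 140. 140. 140. 141. 141. 141. 142. 142. 142. 143. 144.]
[[174 316]
 [174 317]
 [174 319]
 [173 314]] [[603.0, 154.0, 140.0], [603.0, 156.0, 140.0], [603.0, 160.0, 140.0], [601.0, 150.0, 140.0], [602.0, 152.0, 141.0], [602.0, 148.0, 141.0]]
tcp proj [316.47446516 184.11944091] [array([318.01421855, 172.13604853])]
top 0 []
[] []
tcp proj [173.30997165 211.3211694 ] [array([169.99734997, 207.65448634])]
[597.16632157 157.6762014  110.15093162] -0.11959576001152934 [ 0.12911665 -0.12694787  0.00813001]
```

View pics/c.png

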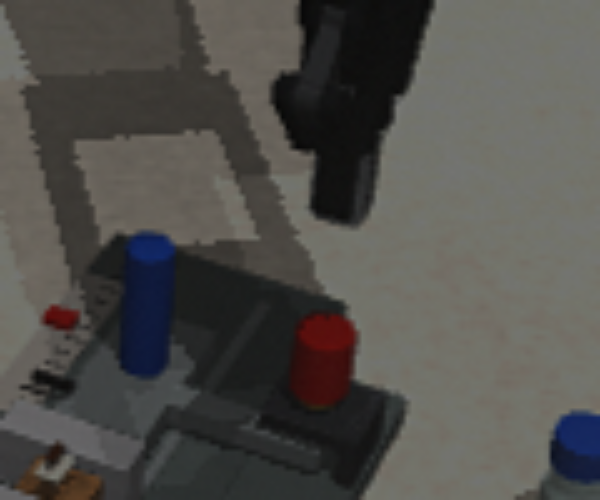

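Confirmed: with the fingers shut and the TCP reading z 110, the tip is at about z 139 (crop 340,222). The reported z is therefore about 29 mm too low, while x and y look right. I'll correct for it: real tip about 52 means a reading of about 23.

```bash
python3 -m handwheel '[[[0,0,0,0.5,0.3,-10,0.8],[0,0,0,0,0,-10,0.8],[0,0,0,0,0,0,0.8],[0,0,0,0,0,0,0.8],[0,0,0,0,0,0,0.8]]]'
```

```text
time_s: 4.78
tool_pos: [598.8, 158.3, 91.9]
tcp_rot: [[0.35, 0.937, 0.001], [0.937, -0.35, 0.0], [0.0, 0.001, -1.0]]
force: [-0.2, -0.5, 0.6]
opening: 68.3
finger_force: 0.0
```

```bash
python3 -m handwheel '[[[0,0,0,0,0,-25,0.8],[0,0,0,0,0,-25,0.8],[0,0,0,0,0,-17.5,0.8],[0,0,0,0,0,0,0.8],[0,0,0,0,0,0,0],[0,0,0,0,0,0,0],[0,0,0,0,0,0,0],[0,0,0,0,0,0,0]]]'; python3 - <<'E'
from m import *
for n in ("scene","top"):
    s=snapshot(n);print(n);comps(s,masks(s)["red"])
E
```

```text
time_s: 5.78
tool_pos: [598.1, 158.8, 24.7]
tcp_rot: [[0.351, 0.937, -0.0], [0.937, -0.351, 0.001], [0.001, -0.001, -1.0]]
force: [-4.5, 2.3, 4.3]
opening: 24.5
finger_force: 58.9
scene
16 [261.5 192.7] [529.1  41.6  20.9] zmax 22.0 bbox [259 191   6   4]
4 [319.5 198. ] [601.9 167.1  77.9] zmax 78.7 bbox [319 197   2   3]
top
36 [243.5 254.1] [528.9  43.1  21.1] zmax 22.7 bbox [240 251   8   7]
```

Gripped, at 24.5 mm opening and 59 N. I'll lift slowly.

```bash
python3 -m handwheel '[[[0,0,0,0,0,4,0],[0,0,0,0,0,4,0],[0,0,0,0,0,4,0],[0,0,0,0,0,2,0],[0,0,0,0,0,1,0],[0,0,0,0,0,0,0]]]';python3 -m handwheel '[[[0,0,0,0,0,1,0],[0,0,0,0,0,1,0],[0,0,0,0,0,1,0],[0,0,0,0,0,0,0]]]'
```

```text
time_s: 6.62
tool_pos: [598.0, 158.7, 38.2]
tcp_rot: [[0.351, 0.937, -0.001], [0.937, -0.351, 0.001], [0.0, -0.001, -1.0]]
force: [-0.6, 5.3, -6.4]
opening: 24.3
finger_force: 59.3
time_s: 7.12
tool_pos: [598.0, 158.7, 41.1]
tcp_rot: [[0.351, 0.936, -0.001], [0.937, -0.351, 0.001], [-0.0, -0.001, -1.0]]
force: [-0.2, 5.0, -6.0]
opening: 24.5
finger_force: 59.2
```

```bash
python3 -m handwheel '[[[0,0,0,0,0,1,0],[0,0,0,0,0,1,0],[0,0,0,0,0,0.5,0],[0,0,0,0,0,0,0]]]';python3 -m handwheel '[[[0,0,0,0,0,1,0],[0,0,0,0,0,1,0],[0,0,0,0,0,0,0],[0,0,0,0,0,0,0]]]'
```

```text
time_s: 7.62
tool_pos: [598.0, 158.7, 42.9]
tcp_rot: [[0.351, 0.937, -0.002], [0.937, -0.351, 0.0], [-0.0, -0.002, -1.0]]
force: [-0.2, 5.3, -10.3]
opening: 24.0
finger_force: 59.6
time_s: 8.12
tool_pos: [597.9, 158.7, 43.1]
tcp_rot: [[0.351, 0.937, -0.003], [0.937, -0.351, 0.0], [-0.001, -0.002, -1.0]]
force: [2.8, 6.1, -20.0]
opening: 23.9
finger_force: 60.2
```

The knob is at its stop: the force rose to 20 N with no more travel. I'll unload, release and rise.

```bash
python3 -m handwheel '[[[0,0,0,0,0,-2,0],[0,0,0,0,0,0,0.8],[0,0,0,0,0,0,0.8],[0,0,0,0,0,0,0.8],[0,0,0,0,0,0,0.8],[0,0,0,0,0,25,0.8],[0,0,0,0,0,30,0.8],[0,0,0,0,0,0,0.8]]]';python3 -m handwheel '[[[0,0,0,-14.3,-37.5,0,0.8],[0,0,0,-14.3,-37.5,0,0.8],[0,0,0,0,0,0,0.8],[0,0,0,0,0,0,0.8]]]';python3 - <<'E'
from m import *
for n in ("scene","top"):
    s=snapshot(n);print(n);[comps(s,m) for m in masks(s).values()]
print(sense()["tool_pos"])
E
```

```text
time_s: 9.12
tool_pos: [600.4, 158.6, 102.3]
tcp_rot: [[0.35, 0.937, 0.006], [0.937, -0.35, 0.001], [0.003, 0.005, -1.0]]
force: [0.1, 0.6, -0.1]
opening: 68.1
finger_force: 0.0
time_s: 9.62
tool_pos: [569.9, 83.4, 99.1]
tcp_rot: [[0.351, 0.936, -0.0], [0.936, -0.351, 0.0], [0.0, -0.0, -1.0]]
force: [0.3, 0.9, -0.8]
opening: 68.2
finger_force: 0.0
scene
74 [315.5 189.6] [599.1 157.   97.3] zmax 98.7 bbox [310 186  12   8]
175 [279.6 190.1] [578.1  83.9  73.4] zmax 95.6 bbox [276 177   9  28]
122 [367.2 218.5] [631.  264.6  59.1] zmax 60.7 bbox [361 213  13  13]
144 [506.7 283.5] [728.1 519.1  11.5] zmax 12.8 bbox [498 276  14  19]
top
104 [173.  214.2] [593.4 160.3  97.8] zmax 99.8 bbox [168 209  12  11]
5 [242.2 251.8] [532.9  45.7  20.8] zmax 21.9 bbox [241 251   4   2]
81 [  2.  162.1] [731.2 515.4  11.8] zmax 13.8 bbox [  0 151   7  20]
12 [220.4 231.2] [560.9  78.5  95.3] zmax 244.3 bbox [218 230   6   4]
[570.18663984  83.98215776  99.17302171]
```

The knob top is now at about 98 mm, so it is fully up. I'll descend onto the handle and grip it.

```bash
python3 -m handwheel '[[[0,0,0,-0.5,-0.3,-25,0.8],[0,0,0,0,0,-25,0.8],[0,0,0,0,0,-20,0.8],[0,0,0,0,0,0,0.8],[0,0,0,0,0,0,0],[0,0,0,0,0,0,0],[0,0,0,0,0,0,0],[0,0,0,0,0,0,0]]]'
```

```text
time_s: 10.72
tool_pos: [569.3, 83.4, 30.6]
tcp_rot: [[0.351, 0.936, 0.001], [0.936, -0.351, 0.001], [0.001, 0.0, -1.0]]
force: [-2.5, 1.7, 5.7]
opening: 20.4
finger_force: 58.5
```

```bash
python3 -m handwheel '[[[0,0,0,-4.7,1.8,0,0],[0,0,0,-4.7,1.8,0,0],[0,0,0,-4.7,1.8,0,0],[0,0,0,-4.7,1.8,0,0],[0,0,0,-4.7,1.8,0,0],[0,0,0,-4.7,1.8,0,0],[0,0,0,-4.7,1.8,0,0],[0,0,0,-4.7,1.8,0,0]]]';python3 -m handwheel '[[[0,0,0,-3.5,1.3,0,0],[0,0,0,0,0,0,0],[0,0,0,0,0,0,0]]]';python3 - <<'E'
from m import *
for n in ("scene","top"):
    s=snapshot(n);print(n);[comps(s,m) for m in masks(s).values()]
    np.savez(n+"1.npz",**s)
    f=s["frame"]
    a=f[165:225,225:325] if n=="scene" else f[210:290,190:290]
    cv2.imwrite(f"pics/d_{n}.png",cv2.resize(cv2.convertScaleAbs(a,alpha=2),None,fx=7,fy=7,interpolation=cv2.INTER_CUBIC))
print(sense()["tool_pos"],sense()["force"])
E
```

```text
time_s: 11.72
tool_pos: [534.3, 96.8, 30.6]
tcp_rot: [[0.35, 0.937, 0.006], [0.937, -0.35, -0.001], [0.001, 0.006, -1.0]]
force: [5.6, -5.1, 4.6]
opening: 20.7
finger_force: 59.1
time_s: 12.1
tool_pos: [530.9, 98.1, 30.6]
tcp_rot: [[0.35, 0.937, 0.006], [0.937, -0.35, -0.001], [0.001, 0.006, -1.0]]
force: [6.5, -4.3, 4.9]
opening: 20.8
finger_force: 59.1
scene
74 [315.5 189.6] [599.6 156.1  97.5] zmax 99.0 bbox [310 186  12   8]
15 [261.3 192.7] [528.8  42.4  20.7] zmax 22.8 bbox [259 191   6   4]
19 [288.4 189.7] [540.  102.9  43.6] zmax 55.9 bbox [287 184   4  11]
123 [367.1 218.5] [631.7 264.1  59.1] zmax 60.6 bbox [361 213  13  13]
144 [506.7 283.5] [728.9 519.4  11.6] zmax 12.7 bbox [498 276  14  19]
top
20 [245.  254.4] [527.2  38.6  21. ] zmax 415.0 bbox [243 252   5   6]
75 [  2.1 162.2] [731.1 515.3  11.9] zmax 13.5 bbox [  0 152   7  18]
72 [116.2 203.8] [626.4 271.1  59.8] zmax 61.2 bbox [113 198   8  13]
[530.96896609  98.0879698   30.61613152] [ 7.02340979 -3.85582558  4.33298257]
```

View pics/d_scene.png

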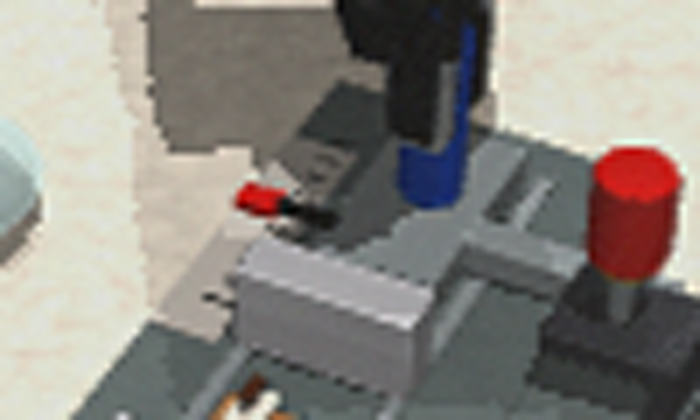

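View pics/d_top.png

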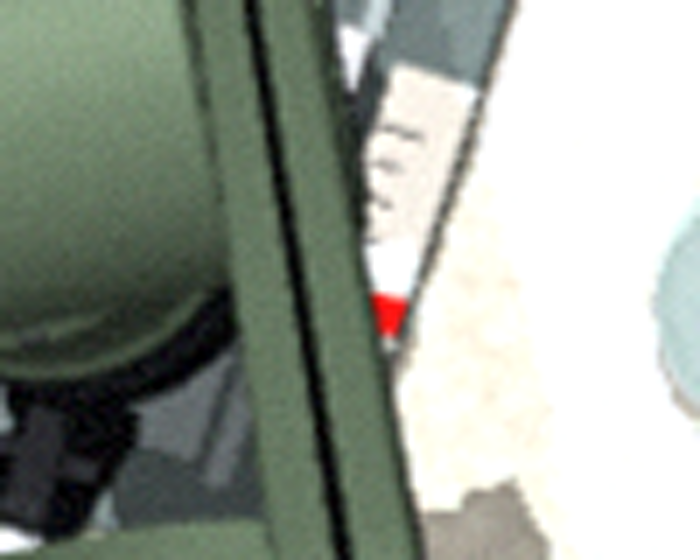

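The scene view shows the black pointer (crop 285–335, 207–215) ending just beside the red tab (crop 262,200), and the knob still up. The next script works out the remaining slide distance.

```bash
python3 - <<'E'
from m import *
s=dict(np.load("scene1.npz"));P=pts(s);a=np.radians(-20.9);ex=np.array([np.cos(a),np.sin(a)])
f=s["frame"];m=masks(s)["red"]; m[:, :255]=0;m[:,268:]=0
t=np.mean([ray(s,p,20)[:2]@ex for p in np.argwhere(m)[:,::-1]]);print("tab x",t, ex@[529.1,42.6])
d=(f.max(2)<24)
for v in range(192,199):
  print(v,[(u,int(f[v,u].max()),round(float(ray(s,(u,v),27)[:2]@ex-t),1)) for u in range(264,274)])
T=sense()["tool_pos"];h=np.array([T[0],T[1]]);print("from handle:",h@ex+25-ex@[529.1,42.6])
E
```

```text
tab x 478.38525930431217 479.0905485922407
192 [(264, 98, 2.7), (265, 101, 1.7), (266, 82, 0.6), (267, 46, -0.4), (268, 62, -1.5), (269, 49, -2.5), (270, 49, -3.6), (271, 48, -4.6), (272, 33, -5.7), (273, 28, -6.7)]
193 [(264, 68, 5.9), (265, 27, 4.9), (266, 37, 3.8), (267, 76, 2.8), (268, 61, 1.8), (269, 50, 0.7), (270, 62, -0.3), (271, 45, -1.4), (272, 33, -2.4), (273, 36, -3.5)]
194 [(264, 52, 9.1), (265, 13, 8.1), (266, 11, 7.0), (267, 15, 6.0), (268, 24, 4.9), (269, 23, 3.9), (270, 38, 2.9), (271, 35, 1.8), (272, 35, 0.8), (273, 35, -0.3)]
195 [(264, 43, 12.3), (265, 21, 11.2), (266, 8, 10.2), (267, 10, 9.2), (268, 13, 8.1), (269, 11, 7.1), (270, 14, 6.0), (271, 15, 5.0), (272, 17, 4.0), (273, 32, 2.9)]
196 [(264, 92, 15.4), (265, 103, 14.4), (266, 71, 13.4), (267, 43, 12.3), (268, 21, 11.3), (269, 12, 10.3), (270, 14, 9.2), (271, 12, 8.2), (272, 15, 7.1), (273, 25, 6.1)]
197 [(264, 68, 18.6), (265, 49, 17.5), (266, 61, 16.5), (267, 49, 15.5), (268, 36, 14.4), (269, 22, 13.4), (270, 21, 12.4), (271, 14, 11.3), (272, 21, 10.3), (273, 39, 9.3)]
198 [(264, 42, 21.7), (265, 32, 20.7), (266, 36, 19.6), (267, 39, 18.6), (268, 26, 17.6), (269, 28, 16.5), (270, 34, 15.5), (271, 40, 14.5), (272, 39, 13.4), (273, 39, 12.4)]
from handle: 6.951329153402298
```

Both estimates give about 7 mm left, so I'll pull 7 mm more.

```bash
python3 -m handwheel '[[[0,0,0,-3.4,1.3,0,0],[0,0,0,-3.3,1.3,0,0],[0,0,0,0,0,0,0],[0,0,0,0,0,0,0],[0,0,0,0,0,0,0],[0,0,0,0,0,0,0],[0,0,0,0,0,0,0]]]';python3 - <<'E'
from m import *
s=snapshot("scene");a=np.radians(-20.9);ex=np.array([np.cos(a),np.sin(a)])
cv2.imwrite("pics/e.png",cv2.resize(cv2.convertScaleAbs(s["frame"][165:235,225:325],alpha=2),None,fx=7,fy=7,interpolation=cv2.INTER_CUBIC))
f=s["frame"]
for v in range(189,198):
  print(v,[(u,int(f[v,u].max()),round(float(ray(s,(u,v),27)[:2]@ex-478.8),1)) for u in range(263,273)])
S=sense();print("from handle:",S["tool_pos"][:2]@ex+25-479.1,S["force"],S["finger_force"]);comps(s,masks(s)["red"])
E
```

```text
time_s: 13.08
tool_pos: [524.5, 100.6, 30.6]
tcp_rot: [[0.35, 0.937, 0.007], [0.937, -0.35, -0.001], [0.002, 0.006, -1.0]]
force: [7.3, -4.9, 4.1]
opening: 20.8
finger_force: 59.1
189 [(263, 83, -6.3), (264, 86, -7.4), (265, 85, -8.5), (266, 86, -9.5), (267, 88, -10.6), (268, 83, -11.6), (269, 60, -12.7), (270, 48, -13.7), (271, 49, -14.8), (272, 49, -15.9)]
190 [(263, 84, -3.1), (264, 84, -4.1), (265, 86, -5.2), (266, 87, -6.2), (267, 88, -7.3), (268, 85, -8.4), (269, 58, -9.4), (270, 39, -10.5), (271, 38, -11.5), (272, 48, -12.6)]
191 [(263, 90, 0.2), (264, 100, -0.9), (265, 80, -2.0), (266, 45, -3.0), (267, 70, -4.1), (268, 91, -5.1), (269, 88, -6.2), (270, 63, -7.2), (271, 62, -8.3), (272, 54, -9.3)]
192 [(263, 101, 3.4), (264, 102, 2.3), (265, 94, 1.3), (266, 12, 0.2), (267, 12, -0.8), (268, 18, -1.9), (269, 30, -2.9), (270, 51, -4.0), (271, 63, -5.0), (272, 41, -6.1)]
193 [(263, 101, 6.6), (264, 99, 5.5), (265, 66, 4.5), (266, 9, 3.4), (267, 10, 2.4), (268, 10, 1.3), (269, 13, 0.3), (270, 12, -0.8), (271, 14, -1.8), (272, 17, -2.8)]
194 [(263, 99, 9.8), (264, 66, 8.7), (265, 50
[... 163 characters left out ...]
5, 67, 10.8), (266, 43, 9.8), (267, 32, 8.8), (268, 48, 7.7), (269, 46, 6.7), (270, 24, 5.6), (271, 14, 4.6), (272, 12, 3.6)]
196 [(263, 66, 16.1), (264, 84, 15.0), (265, 97, 14.0), (266, 46, 12.9), (267, 46, 11.9), (268, 36, 10.9), (269, 32, 9.8), (270, 27, 8.8), (271, 29, 7.8), (272, 36, 6.7)]
197 [(263, 85, 19.2), (264, 87, 18.2), (265, 91, 17.1), (266, 69, 16.1), (267, 51, 15.1), (268, 31, 14.0), (269, 24, 13.0), (270, 27, 11.9), (271, 36, 10.9), (272, 37, 9.9)]
from handle: 0.01525787343138063 [ 7.0495301  -5.44018365  4.78652846] 59.134538769721985
74 [315.5 189.6] [599.9 156.9  97.6] zmax 98.7 bbox [310 186  12   8]
16 [261.8 192.6] [527.8  42.7  20.7] zmax 22.2 bbox [259 191   7   4]
```

View pics/e.png

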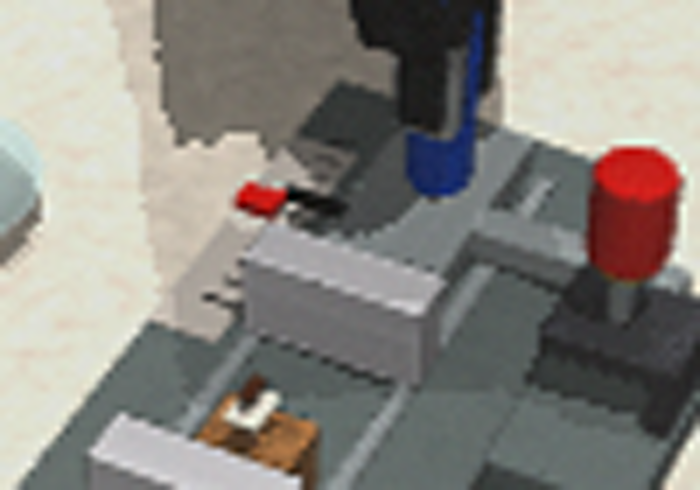

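The pointer (crop 290–345, 190–208) lines up with the red tab (crop 260,200) within about 1 mm. The jaw is off the cork, the knob is up and the grip is firm. I'm handing the job in.

```bash
python3 -c "
from cell import *
print(job_done())"
```

```text
the job is handed in; nothing more can be done
None
```

The lock knob is up at its stop and the jaw is held open with the pointer within about 1 mm of the red tab by camera; the job is handed in, and no verdict came back.

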